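# Seat the weighing pan on the portion scale

## Task

The washed steel weighing pan is standing on its side in the drying rack. Lay it flat, open side up, on the yellow board and let go of it, then take it again by its long sides and seat it on the portion scale: one end fully in under the two hooks, the other end gently pressed down past the spring catch until it clicks, so that the pan sits firmly on all three rests and cannot rock. The scale is delicate, so do not lean on it hard, and leave the other things on the table where they are.

Things in the scene. Friction and masses are not known exactly. Their poses are not given: they have to be found in the camera images.
- pan_center (a point): Centre of the loose steel weighing pan, half-way up. An open tray 124 mm long (x axis), 62 mm wide (y), 26 mm high (z, out of the open side); underside flat, 13 mm below this point. An 8 mm thick, 50 mm wide tongue sticks out 18 mm from each end, flush with the underside: 160 mm in all. Both ends are alike. It starts on a long side, x and z level.
- rack_slot (a point): Floor of the drying rack's slot (8 mm above the table), middle of the fixed rack. The rack is 110 x 200 mm; the pan stands along the rack's y axis between two pairs of 4 mm wire pegs, 60 mm either side of the middle, up to 36 mm above the table, and must be lifted straight up out of them.
- board_top (a point): Centre of the top face of the fixed yellow cutting board: 190 mm along its x, 250 mm along its y, 15 mm thick.
- seat (a point): Seat of the portion scale: where the middle of the pan's underside lies when seated, level with the tops of the three rests, 66 mm above the table, 16 mm above the scale's deck. x points level to the end with the hooks, z up; the pan's long axis goes along x, either way round. More than 60 N on the scale is too much.
- hooks (a point): Midway between the two fixed hooks, on their smooth upright stop faces, at the level of the rests; axes as the seat, which is 80 mm behind. Lips 6 mm thick reach 10 mm back over the pan's tongue, undersides 12 mm above the rests; outer cheeks at y = +-28 mm. The tongue goes in slanted, this end low by about 12 degrees, sliding on the two rests to the stops.
- ball (a point): Centre of the spring catch: a 20 mm steel ball, sprung along x, 85 mm behind the seat and 14 mm above the rests. It overlaps the seated pan's end by 5 mm. Its housing, 34 mm wide, starts 15 mm behind the ball and tops out 25 mm above the rests. The pan's high end comes down on the ball, snaps past under 3 to 12 N pressed on that end, and is then held down.
- rest_left: Hook-side rubber rest, 14 mm across, a post standing on the scale's deck at x = +58, y = +20 mm of the seat; origin at its foot, top 16 mm above.
- rest_right: The same at x = +58, y = -20 mm of the seat.
- rest_heel: The same near the catch, at x = -70, y = 0 mm of the seat.
- scale: The fixed portion scale with all it carries: white body 270 x 150 x 50 mm, from x = -170 to +100 mm; origin under the seat, at table height; same axes as the seat.
- board: The yellow board itself; origin at the centre of its underside.
- pan: The weighing pan itself, 0.42 to 0.63 kg; origin at the centre of its underside, axes as for its centre. Walls 5 mm thick, floor 6 mm.
- butter: Bystander, to be left alone: wrapped block of butter 55 x 100 x 38 mm. Origin at its underside.
- flask: Bystander, to be left alone: steel flask, 68 mm across, 210 mm tall. Origin at its underside.
- sauce_tub: Bystander, to be left alone: amber jar 90 mm across, 70 mm tall. Origin at its underside.
- bowl: Bystander, to be left alone: white bowl 100 mm across, 50 mm tall. Origin at its underside.
- spatula: Bystander, to be left alone: spatula 280 mm long lying flat. Origin at its underside.
- cup: Bystander, to be left alone: grey cup 80 mm across, 90 mm tall. Origin at its underside.
Not all that is in view belongs to the job. What is shaped like the pan but brown or turquoise is not meant.

How it is judged:
By the outcome, as a careful person would: the job done as asked, in the order asked, and still so for the second after the job is handed in, with the robot touching nothing.
It also fails if it takes over 72 s, if anything falls off the work surface, if the arm or the gripper's body presses on something with over 40 N, if the wrist force passes 120 N, or if a joint passes its speed limit or range.

## Robot

A 6-joint arm with a two-finger parallel gripper is mounted at the origin on the work surface. World frame = base frame: x ahead of the robot, y to its left, z up, the work surface at z = 0. Lengths are in m, angles in rad, forces in N, time in s.
With the tool pointing down it reaches from about 0.275 to 0.75 m from the base axis. Payload 10.2 kg.
Tool frame: the origin (TCP) lies midway between the tips of the shut fingers; the grasp point (between the pads) lies 19 mm behind it (env.hold_point_z is the distance from the TCP to the grasp point, in m); z points along the fingers, y is the line along which they close (so a half turn about z gives the same grasp; the last joint's range is limited). The gripper opens to 85 mm and grips with 20 to 120 N. Pads are 22 mm wide; open, the fingers measure 114 mm over their backs; the gripper's body (76 mm by 85 mm) begins 54 mm behind the grasp point. The pads swing forward as they close: fully open they stand 13 mm farther back than shut.
Start: joints at [-1.542, 0.313, 1.498, -0, 1.331, -0.223], TCP at [0.131, -0.508, 0.231] pointing down, gripper open.
Joint ranges: [-2.94, 2.94], [-0.97, 2.17], [0.19, 2.56], [-1.23, 4.37], [0.02, 3.11], [-2.88, 2.88]. Speed limits (rad/s): [2.39, 2.39, 3.01, 3.14, 3.14, 3.14].

## Interface

Orientations are given as a unit quaternion [x, y, z, w].
In Python, from bench import env, kinematics, monitor, eyes, job gives the robot as it stands. The module is installed in compiled form; this text tells all that it offers. Calls block until the motion is done:
- env.reach(position, orientation): joint-space move of the TCP to a pose.
- env.movel(position, velocity=0.15, frame=None, guard=None): straight line of the TCP; frame=None keeps the orientation; velocity is the mean speed in m/s. With guard (N) it stops when the force on the tool has changed by that much, and returns True; else False.
- env.set_joints(angles): joint-space move.
- env.release() and env.close_gripper(effort=None): open the fingers fully, or close them until they stop; effort is the grip in N (None keeps the last).
- env.hold(seconds).
- kinematics.ik(position, orientation): joint angles nearest the present ones, or None.
- monitor.sense(): the state.
- eyes.grab_frame(name): name is "scene" or "top" or "wrist"; returns a dict with "frame" (400x640x3 uint8, red, green, blue), "mtx" (3x3 intrinsics, pixels), "view" (4x4, takes a point from world to camera coordinates). Camera axes: x right, y down, z forward; pixel columns grow to the right and rows downward; lengths in m; the calibration is good to about 2 mm. The wrist camera is an equidistant fisheye: a pixel r from the principal point sees the ray r / f radians off the axis. A picture is of the moment at which its call begins. There is no depth.
A pose or a line that the arm cannot do raises env.MotionError and nothing moves.
- job.hand_in(): hands the job in; it is judged then, once.
The state is a dict: "clock": time; "joints": joint angles; "qvel": joint speeds; "joint_efforts": joint torques, N m; "position": TCP position; "ee_rot": TCP orientation; "contact_force": force on the tool from outside, world axes, zero at the start; "ft_torque": the same for the moment, N m; "finger_gap": opening from 0.0 (shut) to 1.0 (fully open); "gripper_force": force on a finger pad.
Only numpy, scipy, OpenCV 4.12 (cv2) and the standard library are available. Lean on these libraries where they do the work, as an engineer would, in place of code of your own. Each camera call takes 0.05 s, during which the arm holds its last target. There are 200 camera calls.

## Working session

There is one attempt and no reset: what is moved stays moved. The work goes in short steps, each a Python script; the robot and the scene stay as the last script left them, time stands still between calls to the robot, and variables do not carry over. Pictures are saved under pics/ and viewed, at most 10 in all, crops included, and the job is handed in when it is done.

```bash
mkdir -p pics; cat > h.py <<'E'
import numpy as np, cv2
from bench import env, kinematics, monitor, eyes, job
def save(n,img): cv2.imwrite('pics/'+n+'.png', cv2.cvtColor(img,cv2.COLOR_RGB2BGR))
def ray(f,u,v):
    V=np.array(f['view']);d=np.linalg.inv(np.array(f['mtx']))@[u,v,1]
    R,t=V[:3,:3],V[:3,3];return -R.T@t, R.T@d
def onz(f,u,v,z):
    c,d=ray(f,u,v);return c+d*(z-c[2])/d[2]
def proj(f,p):
    V=np.array(f['view']);q=V[:3,:3]@np.array(p)+V[:3,3];q=np.array(f['mtx'])@q;return q[:2]/q[2]
E
python3 - <<'E'
from h import *
for n in('top','scene'):
    f=eyes.grab_frame(n);np.save('pics/'+n,f,allow_pickle=True)
    save(n,f['frame']);print(n,np.round(f['mtx'],1).tolist(),np.round(ray(f,320,200),3).tolist())
print(monitor.sense()['clock'],env.hold_point_z)
E
```

```text
top [[415.7, 0.0, 312.0], [0.0, 415.7, 202.7], [0.0, 0.0, 1.0]] [[0.285, 0.003, 1.524], [0.168, -0.022, -0.986]]
scene [[369.3, 0.0, 322.4], [0.0, 369.3, 200.7], [0.0, 0.0, 1.0]] [[1.416, -0.203, 0.895], [-0.735, 0.164, -0.658]]
0.1 0.0187
```

View pics/top.png

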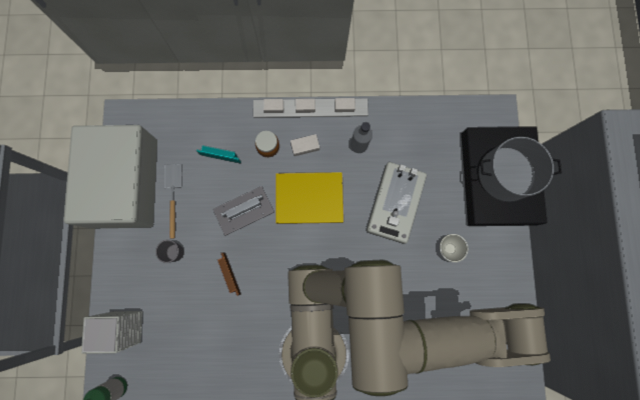

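View pics/scene.png

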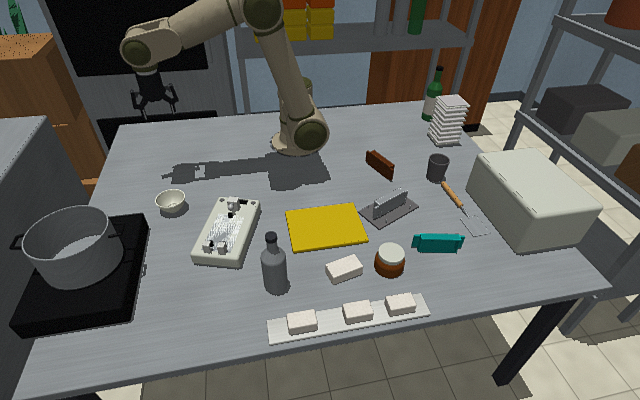

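The top view shows three pan-shaped things: turquoise at (218,153), brown at (229,273) and grey steel in the rack at (243,207). The steel one fits, since it is the right colour and stands in the rack. The scale is at (397,202) with its hooks at about (408,170), and the board at (310,198). I'll confirm in one enlarged crop.

```bash
python3 - <<'E'
from h import *
t=np.load('pics/top.npy',allow_pickle=True).item()['frame'];s=np.load('pics/scene.npy',allow_pickle=True).item()['frame']
def c(im,x,y,w,h):return cv2.resize(im[y:y+h,x:x+w],(400,300),interpolation=cv2.INTER_CUBIC)
save('crop1',np.vstack([np.hstack([c(t,204,180,80,60),c(t,350,150,120,90)]),np.hstack([c(s,350,175,80,60),c(s,175,185,120,90)])]))
E
```

```text
(no output)
```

View pics/crop1.png

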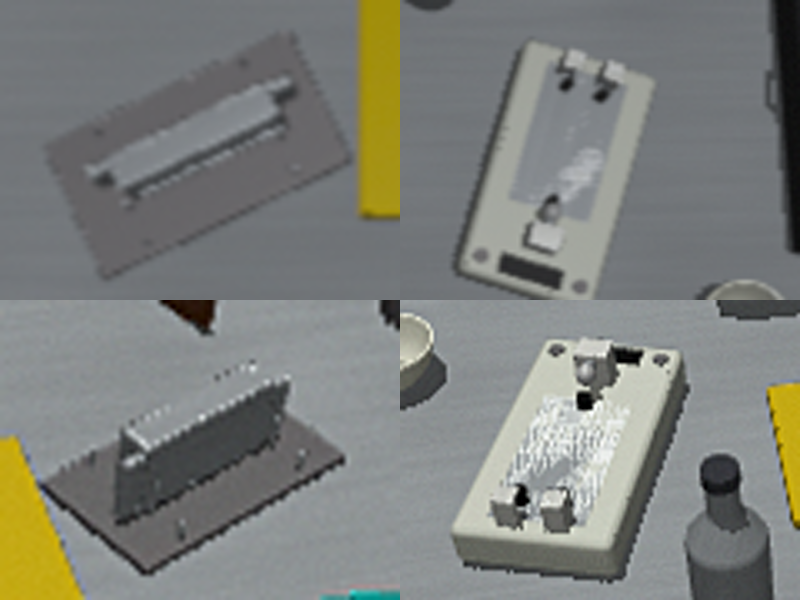

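The crop confirms it: the steel pan stands in the rack with its flat face and tongues toward the scene camera, away from the robot. The scale's two hooks are at the far end, and the ball and housing are nearest the robot. Next I'll get coarse positions from the masks.

```bash
cat >> h.py <<'E'
def blob(m,uv):
    n,l,st,c=cv2.connectedComponentsWithStats(m.astype(np.uint8))
    i=l[int(uv[1]),int(uv[0])]; assert i>0,'seed'
    cs,_=cv2.findContours((l==i).astype(np.uint8),cv2.RETR_EXTERNAL,cv2.CHAIN_APPROX_NONE);return max(cs,key=cv2.contourArea)[:,0,:].astype(float)
def rect(f,c,z):
    p=np.array([onz(f,u,v,z)[:2] for u,v in c]);r=cv2.minAreaRect((p*1000).astype(np.float32));b=cv2.boxPoints(r)
    e=b[1]-b[0],b[2]-b[1];e=max(e,key=np.linalg.norm);return np.array(r[0])/1000,sorted(r[1]),np.degrees(np.arctan2(e[1],e[0]))
E
python3 - <<'E'
from h import *
f=np.load('pics/top.npy',allow_pickle=True).item();im=f['frame'].astype(int);R,G,B=im[...,0],im[...,1],im[...,2]
for nm,uv in dict(table=(350,260),rack=(228,222),pan=(240,208),scale=(376,222),board=(310,198)).items(): print(nm,im[uv[1],uv[0]])
print('board',rect(f,blob((R-B>80)&(G>120),(310,198)),.015))
print('scale',rect(f,blob((R+G+B>520)&(R>B+5),(376,222)),.05))
k=np.ones((3,3),np.uint8)
print('rack',rect(f,blob((R-B>-3)&(R+G+B<420),(228,222)),.008))
for nm,uv,z in(('flask',(362,137),0.1),('butter',(305,145),.04),('jar',(267,143),.07),('bowl',(453,248),.05),('hooks',(408,170),.084),('housing',(393,221),.091),('rackseed',(243,207),.07)):print(nm,np.round(onz(f,*uv,z),3))
E
```

```text
table [82 84 87]
rack [100  99 101]
pan [129 134 138]
scale [167 169 161]
board [165 147  18]
board (array([0.55367078, 0.00856065]), [186.49087524414062, 244.2696990966797], np.float32(89.99556))Traceback (most recent call last):
  File "<stdin>", line 5, in <module>
  File "h.py", line 13, in blob
    i=l[int(uv[1]),int(uv[0])]; assert i>0,'seed'
                                       ^^^
AssertionError: seed
```

```bash
cat >> h.py <<'E'
from scipy.spatial.transform import Rotation as Ro
def quat(zax,yax):
    z=np.array(zax,float);z/=np.linalg.norm(z);y=np.array(yax,float);y-=z*(y@z);y/=np.linalg.norm(y)
    return Ro.from_matrix(np.c_[np.cross(y,z),y,z]).as_quat()
def wray(f,u,v):
    K=np.array(f['mtx']);x=(u-K[0,2])/K[0,0];y=(v-K[1,2])/K[1,1];r=np.hypot(x,y)+1e-12
    d=np.array([x/r*np.sin(r),y/r*np.sin(r),np.cos(r)]);V=np.array(f['view']);return -V[:3,:3].T@V[:3,3],V[:3,:3].T@d
def wz(f,u,v,z):
    c,d=wray(f,u,v);return c+d*(z-c[2])/d[2]
def wproj(f,p):
    V=np.array(f['view']);q=V[:3,:3]@np.array(p)+V[:3,3];K=np.array(f['mtx']);a=np.arctan2(np.hypot(q[0],q[1]),q[2]);h=np.hypot(q[0],q[1])+1e-12
    return np.array([K[0,2]+K[0,0]*a*q[0]/h,K[1,2]+K[1,1]*a*q[1]/h])
def ortho(f,cx,cy,z,half=.16,n=400):
    "fisheye resampled onto the plane z: rows = -x, cols = -y, px = 2*half/n"
    g=np.linspace(half,-half,n);Y,X=np.meshgrid(cy+g,cx+g)
    V=np.array(f['view']);q=np.stack([X,Y,0*X+z],-1)@V[:3,:3].T+V[:3,3];K=np.array(f['mtx']);h=np.hypot(q[...,0],q[...,1])+1e-12;a=np.arctan2(h,q[...,2])
    return cv2.remap(f['frame'],(K[0,2]+K[0,0]*a*q[...,0]/h).astype(np.float32),(K[1,2]+K[1,1]*a*q[...,1]/h).astype(np.float32),cv2.INTER_CUBIC)
def say(): s=monitor.sense();print('t',round(s['clock'],2),'p',np.round(s['position'],4),'F',np.round(s['contact_force'],1),'gap',round(s['finger_gap'],3),'grip',round(float(np.max(s['gripper_force'])),1),'q',np.round(s['joints'],2))
E
python3 - <<'E'
from h import *
f=np.load('pics/top.npy',allow_pickle=True).item();im=f['frame'].astype(int);R,G,B=im[...,0],im[...,1],im[...,2]
print('scale',rect(f,blob((R+G+B>400)&(R>B+2),(376,222)),.05))
for nm,uv,z in(('flask',(362,137),0.1),('butter',(305,145),.04),('jar',(267,143),.07),('bowl',(453,248),.05),('hooks',(408,170),.084),('housing',(393,221),.091),('pan',(242,207),.07)):print(nm,np.round(onz(f,*uv,z),3))
p=onz(f,242,207,.07); c=onz(f,397,202,.07)
env.reach([c[0]-.02,c[1],.36],quat([0,0,-1],[0,1,0]));w=eyes.grab_frame('wrist');np.save('pics/w1',w,allow_pickle=True);print(np.round(wray(w,320,200),3).tolist())
env.reach([p[0]-.02,p[1],.33],quat([0,0,-1],[0,1,0]));w2=eyes.grab_frame('wrist');np.save('pics/w2',w2,allow_pickle=True);say()
save('wo1',np.hstack([ortho(w,c[0],c[1],.066),ortho(w2,p[0],p[1],.07,.12)]));print('centers',c,p)
E
```

```text
scale (array([ 0.52704279, -0.30803519]), [142.67526245117188, 262.0688781738281], np.float32(-18.53261))
flask [ 0.753 -0.183  0.1  ]
butter [0.745 0.021 0.04 ]
jar [0.745 0.159 0.07 ]
bowl [ 0.358 -0.497  0.05 ]
hooks [ 0.634 -0.345  0.084]
housing [ 0.452 -0.282  0.091]
pan [0.511 0.246 0.07 ]
[[0.43, -0.303, 0.502], [0.273, -0.0, -0.962]]
t 4.0 p [0.4918 0.2456 0.33  ] F [ 0.2 -0.1  0.2] gap 1.004 grip 0.0 q [ 0.25  0.32  1.23 -0.    1.59 -1.32]
centers [ 0.52163061 -0.30295808  0.07      ] [0.51135767 0.24631535 0.07      ]
```

View pics/wo1.png

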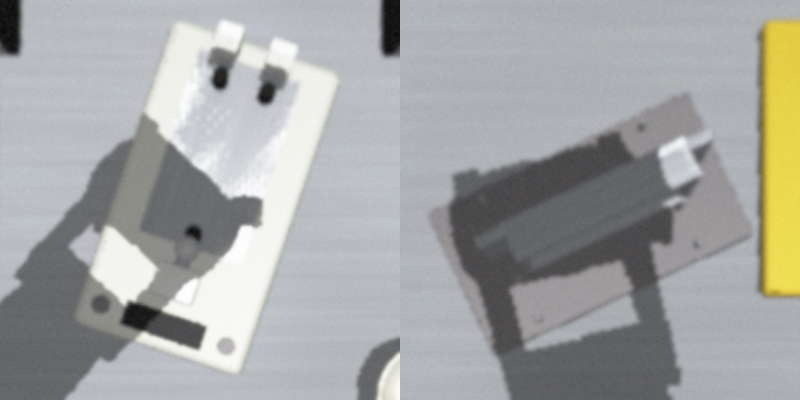

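In the left half (0.8 mm/px) the scale's hooks are at (228,40) and (281,55), the ball at (188,248), and the body corners near (178,22), (337,78), (241,374) and (78,318). In the right half (0.6 mm/px) the rack corners are (689,92), (430,212), (497,356) and (751,235), with the pan's tongues at (476,243) and (712,132) on the far (+x) face. So the underside faces +x and the open side faces the robot.

```bash
python3 - <<'E'
from h import *
c=np.array([0.52163061,-0.30295808]);p=np.array([0.51135767,0.24631535])
w=np.load('pics/w1.npy',allow_pickle=True).item();w2=np.load('pics/w2.npy',allow_pickle=True).item()
def R2(o,cc,half,n=400):
    m=lambda q:np.array([cc[0]+half-q[1]*2*half/(n-1),cc[1]+half-q[0]*2*half/(n-1)]);b=np.array([m(q) for q in o]);return b
o=ortho(w,*c,.05).astype(int);cream=((o[...,0]>o[...,2]+3)&(o.sum(2)>300)|(o.sum(2)>650)).astype(np.uint8)
cream=cv2.morphologyEx(cream,cv2.MORPH_OPEN,np.ones((3,3)));ct=blob(cream,(285,250));hl=cv2.convexHull(ct.astype(np.float32))
r=cv2.minAreaRect((R2(ct,c,.16)*1000).astype(np.float32));print('scale rect mm',r)
print(o[200,300],o[100,30],o[170,140])
# rack corners by eye on z=.07 ortho -> z=.008
K=lambda q:np.r_[R2([q],p,.12)[0],.07]
cam=wray(w2,320,200)[0]
f=lambda P,z:cam+(P-cam)*(z-cam[2])/(P[2]-cam[2])
C=np.array([f(K((x-400,y)),.008) for x,y in((689,92),(430,212),(497,356),(751,235))]);print('rack',C.mean(0),np.linalg.norm(np.diff(C,axis=0),axis=1));d=C[0]-C[1]+C[3]-C[2];print('dir',np.degrees(np.arctan2(d[1],d[0])))
e=np.array([f(K((x-400,y)),.064) for x,y in((476,243),(712,132))]);print('tongue',e,np.linalg.norm(e[1]-e[0]),np.degrees(np.arctan2(*(e[1]-e[0])[1::-1])))
cam=wray(w,320,200)[0];K=lambda q:np.r_[R2([q],c,.16)[0],.066]
for nm,q,z in(('hookL',(229,32),.084),('hookR',(283,50),.084),('ball',(188,248),.08),('b1',(178,22),.05),('b2',(337,78),.05),('b3',(241,374),.05),('b4',(78,318),.05)):print(nm,np.round(f(K(q),z),4))
E
```

```text
Traceback (most recent call last):
  File "h.py", line 13, in blob
    i=l[int(uv[1]),int(uv[0])]; assert i>0,'seed'
                                       ^^^
AssertionError: seed
```

```bash
python3 - <<'E'
from h import *
c=np.array([0.52163061,-0.30295808]);p=np.array([0.51135767,0.24631535])
w=np.load('pics/w1.npy',allow_pickle=True).item();w2=np.load('pics/w2.npy',allow_pickle=True).item()
def R2(o,cc,half,n=400): return np.array([[cc[0]+half-q[1]*2*half/(n-1),cc[1]+half-q[0]*2*half/(n-1)] for q in o])
o=ortho(w,*c,.05).astype(int)
print('samples',o[230,268],o[60,100],o[160,140],o[300,120],o[200,50])
d=o[...,0]-o[...,2];cream=((d>3)).astype(np.uint8);cream=cv2.morphologyEx(cream,cv2.MORPH_CLOSE,np.ones((3,3)));cream=cv2.morphologyEx(cream,cv2.MORPH_OPEN,np.ones((5,5)))
cs,_=cv2.findContours(cream,cv2.RETR_EXTERNAL,cv2.CHAIN_APPROX_NONE);ct=max(cs,key=cv2.contourArea)[:,0]
print('scale rect mm',cv2.minAreaRect((R2(ct,c,.16)*1000).astype(np.float32)))
K=lambda q:np.r_[R2([q],p,.12)[0],.07]
cam=wray(w2,320,200)[0]
f=lambda P,z:cam+(P-cam)*(z-cam[2])/(P[2]-cam[2])
C=np.array([f(K((x-400,y)),.008) for x,y in((689,92),(430,212),(497,356),(751,235))]);print('rack',C.mean(0),np.linalg.norm(np.diff(C,axis=0),axis=1));d=C[0]-C[1]+C[3]-C[2];print('dir',np.degrees(np.arctan2(d[1],d[0])))
e=np.array([f(K((x-400,y)),.064) for x,y in((476,243),(712,132))]);print('tongue',e,np.linalg.norm(e[1]-e[0]),np.degrees(np.arctan2(*(e[1]-e[0])[1::-1])))
cam=wray(w,320,200)[0];K=lambda q:np.r_[R2([q],c,.16)[0],.066]
for nm,q,z in(('hookL',(229,32),.084),('hookR',(283,50),.084),('ball',(188,248),.08),('b1',(178,22),.05),('b2',(337,78),.05),('b3',(241,374),.05),('b4',(78,318),.05)):print(nm,np.round(f(K(q),z),4))
E
```

```text
samples [246 246 242] [184 189 194] [142 142 136] [240 240 236] [188 192 198]
scale rect mm ((526.873291015625, -308.7656555175781), (146.63206481933594, 264.96759033203125), 71.27420806884766)
rack [0.50852914 0.25178221 0.008     ] [0.19813324 0.11024141 0.19528723]
dir -64.83653908330932
tongue [[0.4861576  0.32171634 0.064     ]
 [0.5539193  0.17764642 0.064     ]] 0.15920989908194405 -64.81056937058973
hookL [ 0.6466 -0.3257  0.084 ]
hookR [ 0.6328 -0.3672  0.084 ]
ball [ 0.481 -0.294  0.08 ]
b1 [ 0.6726 -0.2851  0.05  ]
b2 [ 0.626  -0.4173  0.05  ]
b3 [ 0.3799 -0.3374  0.05  ]
b4 [ 0.4265 -0.2019  0.05  ]
```

The rack and pan agree to 0.6 mm across the slot and the tongue span reads 159 mm. The scale's body, ball and hooks agree to 2 mm, giving the seat at (0.560, -0.320) with yaw -18.6°. Next I'll grasp the pan, lift it and check.

```bash
cat > g.py <<'E'
from h import *
a=np.radians(-64.8);D=np.array([np.cos(a),np.sin(a),0]);U=np.array([.905,.426,0])
PAN=np.array([.511,.247,0]);th=np.radians(48)
N=np.array([-np.sin(th),0,-np.cos(th)]);ZT=np.array([np.cos(th),0,-np.sin(th)])
EDGE=np.array([.585,.0086,.015]);PL=EDGE-.039*ZT-.013*N
SX=np.array([np.cos(np.radians(-18.6)),np.sin(np.radians(-18.6)),0]);SY=np.array([-SX[1],SX[0],0]);SEAT=np.array([.560,-.320,.066])
E
python3 - <<'E'
from g import *
for s in(1,-1):
    for q in(kinematics.ik(PAN+[0,0,.047],quat([0,0,-1],s*U)),kinematics.ik(PL,quat(ZT,s*N)),kinematics.ik(PL+[0,0,.1],quat(ZT,s*N))): print(s,None if q is None else np.round(q,2))
for s in(1,-1): q=kinematics.ik(SEAT+[0,0,.05],quat([0,0,-1],s*SY));print(None if q is None else np.round(q,2))
E
```

```text
1 [ 0.24  0.61  1.57 -0.    0.96 -0.2 ]
1 [-0.28  0.46  2.1   2.18  0.22  0.74]
1 [-0.28  0.23  2.04  0.87  0.24  2.08]
-1 None
-1 [-0.28  0.46  2.1   2.18  0.22 -2.4 ]
-1 [-0.28  0.23  2.04  0.87  0.24 -1.06]
[-0.7   0.67  1.25 -0.    1.22 -1.95]
[-0.7   0.67  1.25 -0.    1.22  1.19]
```

```bash
python3 - <<'E'
from g import *
B=np.array([.5537,.0086,.015])
for az in range(-180,180,30):
  u=np.array([np.cos(np.radians(az)),np.sin(np.radians(az)),0]);n=np.sin(th)*u-[0,0,np.cos(th)];z=-np.cos(th)*u-[0,0,np.sin(th)]
  P=B-.031*u-.039*z-.013*n
  for s in(1,-1):
    q=[kinematics.ik(P+[0,0,h],quat(z,s*n)) for h in(0,.1)]
    print(az,s,[None if k is None else np.round(k,2).tolist() for k in q])
E
```

```text
-180 1 [[-0.28, 0.46, 2.1, 2.18, 0.22, 0.74], [-0.28, 0.23, 2.04, 0.87, 0.24, 2.08]]
-180 -1 [[-0.28, 0.46, 2.1, 2.18, 0.22, -2.4], [-0.28, 0.23, 2.04, 0.87, 0.24, -1.06]]
-150 1 [[-0.44, 0.49, 2.03, 1.35, 0.6, 1.02], [-0.44, 0.28, 1.97, 1.02, 0.7, 1.43]]
-150 -1 [[-0.44, 0.49, 2.03, 1.35, 0.6, -2.12], [-0.44, 0.28, 1.97, 1.02, 0.7, -1.71]]
-120 1 [[-0.5, 0.59, 1.83, 0.95, 0.97, 0.93], [-0.5, 0.41, 1.77, 0.84, 1.11, 1.14]]
-120 -1 [[-0.5, 0.59, 1.83, 0.95, 0.97, -2.21], [-0.5, 0.41, 1.77, 0.84, 1.11, -2.0]]
-90 1 [[-0.46, 0.71, 1.57, 0.67, 1.31, 0.77], [-0.46, 0.56, 1.52, 0.65, 1.47, 0.9]]
-90 -1 [[-0.46, 0.71, 1.57, 0.67, 1.31, -2.37], [-0.46, 0.56, 1.52, 0.65, 1.47, -2.24]]
-60 1 [[-0.38, 0.83, 1.33, 0.43, 1.59, 0.54], [-0.38, 0.7, 1.27, 0.44, 1.76, 0.62]]
-60 -1 [[-0.38, 0.83, 1.33, 0.43, 1.59, -2.6], [-0.38, 0.7, 1.27, 0.44, 1.76, -2.52]]
-30 1 [[-0.27, 0.93, 1.14, 0.17, 1.79, 0.23], [-0.27, 0.81, 1.08, 0.18, 1.96, 0.26]]
-30 -1 [None, [-0.27, 0.81, 1.08, 0.18, 1.96, -2.88]]
0 1 [[-0.15, 0.96, 1.06, -0.11, 1.84, -0.14], [-0.15, 0.85, 1.0, -0.11, 2.01, -0.16]]
0 -1 [None, None]
30 1 [[-0.04, 0.93, 1.13, -0.37, 1.72, -0.5], [-0.04, 0.81, 1.07, -0.39, 1.88, -0.57]]
30 -1 [[-0.04, 0.93, 1.13, -0.37, 1.72, 2.64], [-0.04, 0.81, 1.07, -0.39, 1.88, 2.58]]
60 1 [[0.04, 0.84, 1.31, -0.6, 1.46, -0.79], [0.04, 0.71, 1.26, -0.6, 1.61, -0.89]]
60 -1 [[0.04, 0.84, 1.31, -0.6, 1.46, 2.35], [0.04, 0.71, 1.26, -0.6, 1.61, 2.25]]
90 1 [[0.09, 0.72, 1.56, -0.84, 1.11, -1.0], [0.09, 0.57, 1.51, -0.78, 1.25, -1.16]]
90 -1 [[0.09, 0.72, 1.56, -0.84, 1.11, 2.14], [0.09, 0.57, 1.51, -0.78, 1.25, 1.98]]
120 1 [[0.06, 0.6, 1.81, -1.14, 0.72, -1.14], [0.06, 0.42, 1.76, -0.94, 0.83, -1.42]]
120 -1 [[0.06, 0.6, 1.81, -1.14, 0.72, 2.0], [0.06, 0.42, 1.76, -0.94, 0.83, 1.72]]
150 1 [None, [-0.07, 0.29, 1.96, -0.97, 0.36, -1.86]]
150 -1 [None, [-0.07, 0.29, 1.96, -0.97, 0.36, 1.28]]
```

Azimuth 0 with s=1 gives comfortable joints. Now the grasp and lift.

```bash
python3 - <<'E'
from g import *
q=quat([0,0,-1],U)
env.reach(PAN+[0,0,.16],q);
hit=env.movel(PAN+[0,0,.047],velocity=.1,guard=8);print(hit);say()
if not hit:
    env.close_gripper(60);say()
    env.movel(PAN+[0,0,.20],velocity=.1);env.hold(.2);say()
    s=eyes.grab_frame('scene')['frame'];w=eyes.grab_frame('wrist')['frame'];save('lift',np.hstack([cv2.resize(s[100:300,280:480],(400,400)),cv2.resize(w[:,120:520],(400,400))]))
E
```

```text
False
t 6.33 p [0.5114 0.2471 0.0476] F [-0.5  0.6  0.2] gap 1.003 grip 0.0 q [ 0.24  0.61  1.57 -0.    0.96 -0.2 ]
t 6.91 p [0.5114 0.2471 0.0472] F [ 1.6 -0.   0.7] gap 0.291 grip 58.9 q [ 0.24  0.61  1.57  0.    0.96 -0.2 ]
t 8.79 p [0.5109 0.247  0.1998] F [ 0.2 -0.4 -3.7] gap 0.293 grip 59.2 q [ 0.24  0.43  1.41 -0.    1.3  -0.2 ]
```

View pics/lift.png

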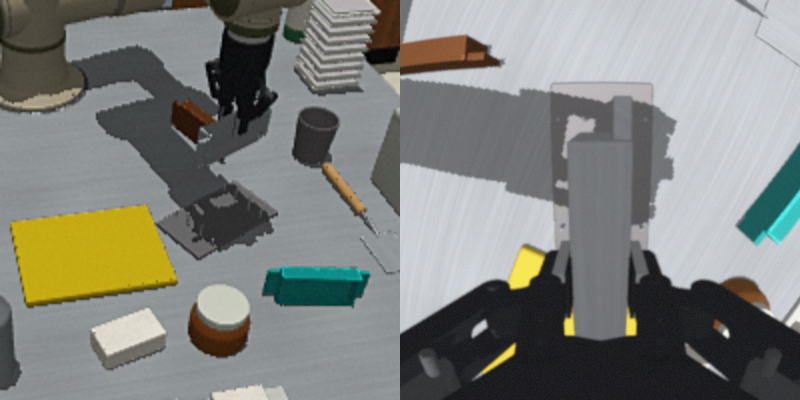

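The pan is lifted (gap 25 mm, about 4 N) and the tongue at (622,115) sits on the +x side, so the underside faces +x as assumed. Now I'll lay it on the board.

```bash
cat >> g.py <<'E'
u0=np.array([1.,0,0]);N=np.sin(th)*u0-[0,0,np.cos(th)];ZT=-np.cos(th)*u0-[0,0,np.sin(th)]
PL=np.array([.5537,.0086,.015])-.031*u0-.039*ZT-.013*N
E
python3 - <<'E'
from g import *
env.reach(PL+[0,0,.10],quat(ZT,N));env.hold(.2);say()
env.movel(PL+[0,0,.015],velocity=.12)
print(env.movel(PL-[0,0,.006],velocity=.03,guard=4));say()
env.release();env.hold(.2);say()
p=np.array(monitor.sense()['position']);print(env.movel(p-[0,0,.004],velocity=.03,guard=5))
p[2]-=.004
print(env.movel(p+[.06,0,.0],velocity=.08,guard=12));say()
p=np.array(monitor.sense()['position'])
env.movel(p+[.03,0,.10],velocity=.2)
env.reach([.47,.0086,.33],quat([0,0,-1],[1,0,0]));w=eyes.grab_frame('wrist');np.save('pics/w3',w,allow_pickle=True);say()
save('board',np.hstack([ortho(w,.55,.0086,.03,.14),cv2.resize(eyes.grab_frame('scene')['frame'][170:290,260:380],(400,400))]))
E
```

```text
t 10.07 p [0.5392 0.0098 0.1535] F [-0.1  0.5 -4.7] gap 0.286 grip 59.5 q [-0.15  0.85  1.   -0.11  2.01 -0.16]
True
t 11.45 p [0.5392 0.0086 0.0527] F [2.4 0.3 3.3] gap 0.288 grip 59.5 q [-0.15  0.96  1.06 -0.11  1.84 -0.14]
t 12.27 p [0.5388 0.0087 0.0519] F [ 0.7 -0.2 -1.7] gap 1.003 grip 0.7 q [-0.15  0.96  1.06 -0.11  1.84 -0.14]
False
False
t 13.45 p [0.5986 0.0087 0.048 ] F [-0.2  0.1  0.3] gap 1.001 grip 0.0 q [-0.14  1.11  0.76 -0.1   1.99 -0.15]
t 15.36 p [0.4705 0.0084 0.329 ] F [-0.1  0.6  0.2] gap 1.002 grip 0.0 q [-0.23  0.14  1.46 -0.    1.54 -0.23]
```

View pics/board.png

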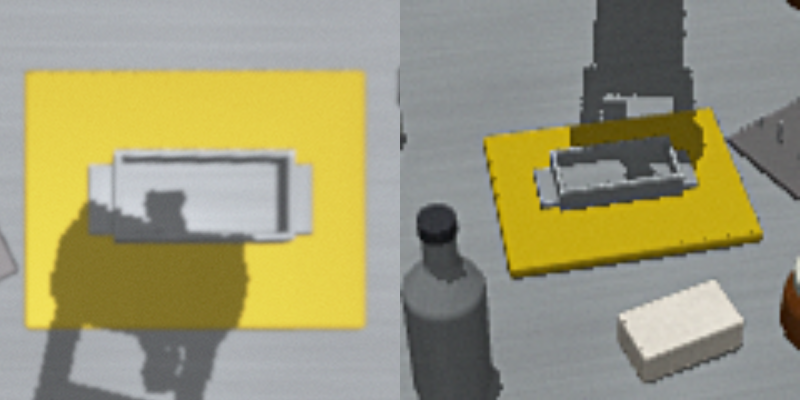

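The pan lies flat and open side up on the board, with rim corners (113,151) to (297,240) and tongue ends at columns 88 and 312 in the 0.7 mm/px half. The next script computes its centre, regrasps it by the long sides and goes to the pre-insert pose.

```bash
cat >> g.py <<'E'
def pose(xc,zc,deg,off=.005,e=0.):
    "TCP pose for the pan underside centre at seat-frame x=xc, height zc over rests, hook end low by deg"
    t=np.radians(deg);px=np.cos(t)*SX-np.array([0,0,np.sin(t)]);pz=np.array([0,0,np.cos(t)])+np.sin(t)*SX
    return SEAT+xc*SX+[0,0,zc]+e*px-off*pz, quat(-pz,SGN*SY)
SGN=1
def line(deg): return 65e-3   # rest edge
E
python3 - <<'E'
from g import *
w=np.load('pics/w3.npy',allow_pickle=True).item();cam=wray(w,320,200)[0]
pt=lambda u,v,z:(lambda P:cam+(P-cam)*(z-cam[2])/(P[2]-cam[2]))(np.array([.69-v*.28/399,.1486-u*.28/399,.03]))
r=np.array([pt(*q,.041) for q in((113,151),(297,151),(296,241),(113,241))]);t=np.array([pt(*q,.023) for q in((88,165),(313,165),(312,234),(88,234))])
print(cam,r.mean(0),np.ptp(r,0),t.mean(0),np.ptp(t,0))
c=np.array([r.mean(0)[0]*.5+t.mean(0)[0]*.5,(r.mean(0)[1]+t.mean(0)[1])/2]);print(c)
q=quat([0,0,-1],[1,0,0])
for sg in(1,-1):
    import g;g.SGN=sg
    for a in((-.016,.1,12),(.0017,.0135,12),(0,0,0)):
        P,Q=pose(*a);k=kinematics.ik(P,Q);print(sg,None if k is None else np.round(k,2))
env.reach([c[0],c[1],.10],q)
hit=env.movel([c[0],c[1],.010],velocity=.08,guard=6);print(hit);say()
if not hit: env.close_gripper(90);say()
E
```

```text
[0.46992623 0.0791295  0.47190511] [0.55040179 0.00676313 0.041     ] [0.06158575 0.12590865 0.        ] [0.55126841 0.00694812 0.023     ] [0.04918807 0.16039587 0.        ]
[0.5508351  0.00685563]
1 [-0.68  0.72  1.06 -0.07  1.56 -1.92]
1 [-0.67  0.84  1.07 -0.07  1.43 -1.9 ]
1 [-0.7   0.74  1.29 -0.    1.11 -1.95]
-1 [-0.68  0.72  1.06 -0.07  1.56  1.22]
-1 [-0.67  0.84  1.07 -0.07  1.43  1.24]
-1 [-0.7   0.74  1.29 -0.    1.11  1.19]
False
t 17.65 p [0.5512 0.0068 0.0105] F [-0.7  0.3  0.3] gap 0.997 grip 0.0 q [-0.2   0.64  1.64 -0.    0.86 -0.2 ]
t 18.0 p [0.5516 0.0068 0.011 ] F [-0.2  0.5  7.7] gap 0.707 grip 99.3 q [-0.2   0.64  1.64  0.    0.86 -0.2 ]
```

The pan's size reads 126 x 62 and 160 x 49 mm, which is right, and it is gripped. Now I'll lift it, carry it over the scale and lower it slanted onto the two front rests.

```bash
python3 - <<'E'
from g import *
p=np.array(monitor.sense()['position']);env.movel(p+[0,0,.17],velocity=.15);env.hold(.2);say()
P,Q=pose(-.0143,.09,12,.004);env.reach(P,Q);env.hold(.3);say()
w=eyes.grab_frame('wrist');np.save('pics/w4',w,allow_pickle=True)
P,_=pose(-.0143,.025,12,.004);env.movel(P,velocity=.1);env.hold(.2)
F0=monitor.sense()['contact_force'];w2=eyes.grab_frame('wrist')['frame']
P,_=pose(-.0143,.0095,12,.004);print(env.movel(P,velocity=.012,guard=3));s=monitor.sense();say();print('zc',(np.array(s['position'])-pose(-.0143,0,12,.004)[0]))
save('pre',np.hstack([cv2.resize(w2[:,120:520],(400,400)),cv2.resize(eyes.grab_frame('scene')['frame'][175:295,170:290],(400,400))]))
E
```

```text
t 19.49 p [0.5514 0.0068 0.1805] F [ 0.3  0.7 -4. ] gap 0.706 grip 98.0 q [-0.2   0.41  1.49 -0.    1.24 -0.2 ]
t 21.31 p [ 0.5458 -0.3148  0.1522] F [ 0.3  0.4 -4.6] gap 0.708 grip 98.1 q [-0.68  0.73  1.06 -0.07  1.54 -1.92]
True
t 23.2 p [ 0.5454 -0.3151  0.0779] F [-1.3  0.8  4.2] gap 0.713 grip 98.8 q [-0.68  0.8   1.14 -0.07  1.4  -1.91]
zc [-2.18617291e-04  8.46497936e-05  1.58175526e-02]
```

View pics/pre.png

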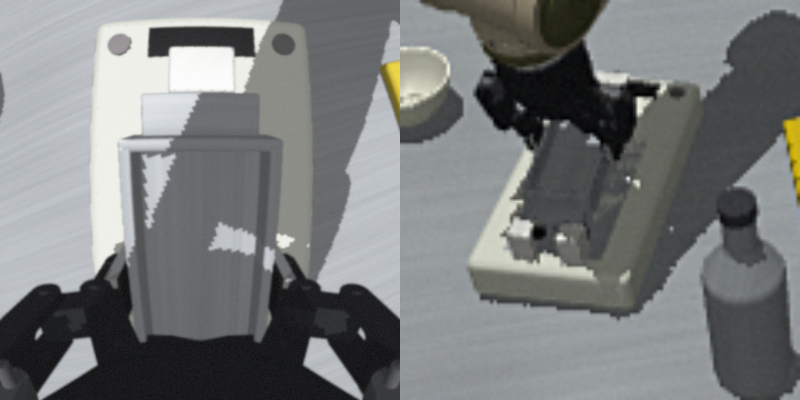

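The wrist view shows the housing (202,68) in line with the pan's midline (200), and contact with the rests came within 1 mm of the predicted height. Now I'll slide it in along its own slant to the stops.

```bash
python3 - <<'E'
from g import *
p=np.array(monitor.sense()['position']);p0=pose(0,0,12,.004)[0]
rel=lambda:(lambda d:(round(d@SX*1000,1),round(d@SY*1000,1),round(d[2]*1000,1)))(np.array(monitor.sense()['position'])-p0)
env.movel(p+[0,0,.001],velocity=.02);env.hold(.1);say();print(rel())
px=np.cos(np.radians(12))*SX-np.array([0,0,np.sin(np.radians(12))])
p=np.array(monitor.sense()['position'])
print(env.movel(p+px*.023,velocity=.015,guard=6));say();print(rel())
E
```

```text
t 23.61 p [ 0.5454 -0.3151  0.0786] F [-0.4 -0.2 -1.1] gap 0.707 grip 98.2 q [-0.68  0.8   1.13 -0.07  1.41 -1.91]
(np.float64(-14.5), np.float64(0.0), np.float64(16.5))
True
t 24.68 p [ 0.5614 -0.3205  0.0752] F [-0.7  0.6  4.5] gap 0.706 grip 98.9 q [-0.67  0.84  1.07 -0.07  1.43 -1.9 ]
(np.float64(2.3), np.float64(-0.1), np.float64(13.1))
```

```bash
cat >> g.py <<'E'
p0=pose(0,0,12,.004)[0]
rel=lambda:(lambda d:np.round([d@SX*1000,d@SY*1000,d[2]*1000],1).tolist())(np.array(monitor.sense()['position'])-p0)
E
python3 - <<'E'
from g import *
p=np.array(monitor.sense()['position']);env.movel(p+[0,0,.0008],velocity=.02);env.hold(.1);say();print(rel())
p=np.array(monitor.sense()['position'])
print(env.movel(p+SX*.008,velocity=.01,guard=5));say();print(rel())
w=eyes.grab_frame('wrist');save('ins',np.hstack([cv2.resize(w['frame'][:,120:520],(400,400)),cv2.resize(eyes.grab_frame('scene')['frame'][195:275,180:260],(400,400),interpolation=cv2.INTER_CUBIC)]))
E
```

```text
t 25.03 p [ 0.5614 -0.3205  0.0757] F [-0.4 -0.2 -1.1] gap 0.713 grip 98.3 q [-0.67  0.84  1.06 -0.07  1.44 -1.9 ]
[2.4, -0.0, 13.6]
True
t 25.32 p [ 0.5614 -0.3205  0.0755] F [-1.1  0.5  3.6] gap 0.709 grip 98.6 q [-0.67  0.84  1.06 -0.07  1.44 -1.9 ]
[2.3, -0.0, 13.4]
```

View pics/ins.png

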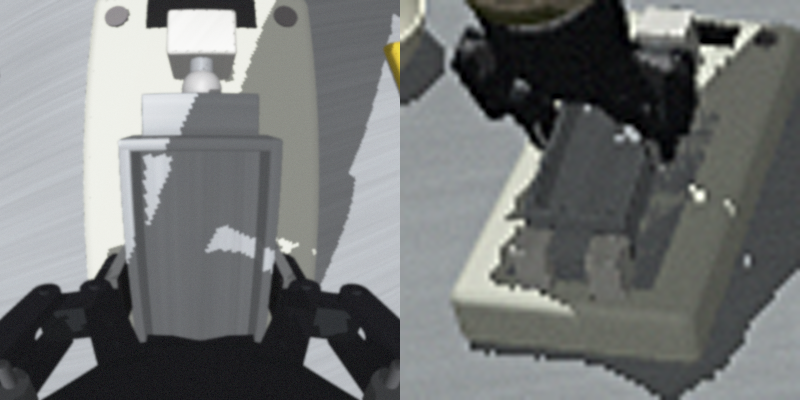

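The pan's tail clears the ball (201,80) and the tongue looks to be under both hooks. The last stop was a vertical touch on the rests, so I'll raise it a little more and push on to the stops.

```bash
python3 - <<'E'
from g import *
p=np.array(monitor.sense()['position'])+[0,0,.0015];env.movel(p,velocity=.02);env.hold(.2);say();print(rel())
print(env.movel(p+SX*.006,velocity=.008,guard=5));say();print(rel())
E
```

```text
t 25.88 p [ 0.5612 -0.3203  0.0765] F [-0.   0.  -3.8] gap 0.708 grip 98.2 q [-0.67  0.84  1.06 -0.07  1.44 -1.9 ]
[2.1, 0.1, 14.4]
True
t 26.2 p [ 0.5614 -0.3204  0.0759] F [-0.5 -0.   1.7] gap 0.706 grip 98.4 q [-0.67  0.85  1.06 -0.07  1.45 -1.9 ]
[2.3, 0.1, 13.8]
```

```bash
python3 - <<'E'
from g import *
b=np.array(monitor.sense()['position'])+[0,0,.0015]
for k in(0,.001,.002,.003):
    env.movel(b+k*SX,velocity=.01);env.hold(.1);F=np.array(monitor.sense()['contact_force']);print(k,rel(),'Fx',round(F@SX,1),'Fy',round(F@SY,1),'Fz',round(F[2],1),np.round(monitor.sense()['ft_torque'],2))
    if abs(F@SX)>8 or F[2]>6: break
E
```

```text
0 [2.1, 0.2, 14.9] Fx 0.6 Fy -0.1 Fz -3.9 [-0.1  -0.26  0.01]
0.001 [2.6, 0.1, 15.1] Fx -5.6 Fy -0.4 Fz -3.9 [0.23 0.56 0.07]
0.002 [2.8, 0.2, 15.0] Fx -10.3 Fy -0.4 Fz -1.2 [0.47 1.34 0.05]
```

There is a clean stop contact: Fx is -10 N with no vertical load, 2.3 to 2.8 mm in versus 1.7 predicted. Now I'll reduce the tilt until the heel is near the ball, let go, and press the heel with shut fingers.

```bash
python3 - <<'E'
from g import *
P,Q=pose(.0019,.0125,10.5,.004);env.movel(P,velocity=.02,frame=Q);env.hold(.1);say();print(rel())
env.release();env.hold(.2);say()
t=np.radians(10.5);env.movel(P+.07*(np.array([0,0,np.cos(t)])+np.sin(t)*SX),velocity=.15)
Q0=quat([0,0,-1],SY)
env.reach(SEAT-.03*SX+[0,0,.16],Q0);w=eyes.grab_frame('wrist');np.save('pics/w5',w,allow_pickle=True);say()
save('rel',np.hstack([cv2.resize(w['frame'][:,120:520],(400,400)),cv2.resize(eyes.grab_frame('scene')['frame'][195:275,180:260],(400,400),interpolation=cv2.INTER_CUBIC)]))
E
```

```text
t 27.81 p [ 0.5613 -0.3205  0.0747] F [-0.3 -0.2 -3.7] gap 0.709 grip 98.0 q [-0.67  0.83  1.1  -0.06  1.39 -1.9 ]
[2.3, -0.0, 12.6]
t 28.38 p [ 0.5612 -0.3204  0.0747] F [-0.1 -0.3 -0.3] gap 0.999 grip 0.0 q [-0.67  0.82  1.1  -0.06  1.39 -1.9 ]
t 29.52 p [ 0.5311 -0.3102  0.2246] F [-0.9  0.6 -0. ] gap 0.994 grip 0.0 q [-0.72  0.52  1.21 -0.    1.41 -1.96]
```

View pics/rel.png

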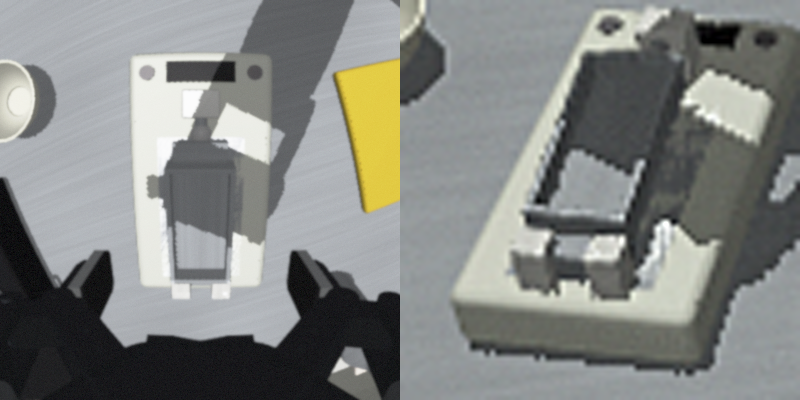

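The pan's tongue is under the hooks and its heel rests on the ball (202,130). Now I'll press the heel.

```bash
python3 - <<'E'
from g import *
env.close_gripper(40);A=SEAT-.044*SX
env.movel(A+[0,0,.045],velocity=.12);env.hold(.2);say()
for k in np.arange(.028,.0044,-.002):
    h=env.movel(A+[0,0,k],velocity=.02,guard=18);s=monitor.sense();print(round(k*1000,1),h,round((s['position'][2]-.066)*1000,1),np.round(s['contact_force'],1))
    if h or s['contact_force'][2]>20: break
E
```

```text
t 31.65 p [ 0.5185 -0.3061  0.1115] F [ 0.1 -0.2 -0.1] gap -0.003 grip 0.0 q [-0.73  0.59  1.4  -0.    1.15 -1.97]
28.0 False 28.1 [-0.3 -0.1  0.7]
26.0 False 25.9 [0.  0.6 0.4]
24.0 False 23.8 [ 1. -0.  0.]
22.0 False 21.9 [-0.3 -0.7 -0.4]
20.0 False 19.9 [0.1 0.8 0.1]
18.0 False 17.9 [ 0.2  0.3 -0.3]
16.0 False 15.9 [ 0.5 -0.3  0.2]
14.0 False 13.9 [ 0.3 -0.8  1.5]
12.0 False 11.9 [ 0.   0.1 -0.2]
10.0 False 9.9 [ 0.1 -0.1 -0.1]
8.0 False 7.9 [-0.5  0.4 -0.2]
6.0 False 6.1 [ 0.7 -0.8  2.1]
```

It gave way between 14 and 12 mm, and the floor is met at 6 mm, which is where it should be when seated. A firm check press, then I'll back off and look.

```bash
python3 - <<'E'
from g import *
A=SEAT-.044*SX
for k in(.005,.004,.003):
    h=env.movel(A+[0,0,k],velocity=.01,guard=14);s=monitor.sense();print(k,h,round((s['position'][2]-.066)*1000,1),np.round(s['contact_force'],1))
    if h or s['contact_force'][2]>14: break
env.movel(A+[0,0,.08],velocity=.12)
env.reach(SEAT-.12*SX+[0,0,.22],quat([0,0,-1],SY));say()
w=eyes.grab_frame('wrist');np.save('pics/w6',w,allow_pickle=True);o=ortho(w,SEAT[0],SEAT[1],.066,.13)
save('fin',np.hstack([o,cv2.resize(eyes.grab_frame('scene')['frame'][195:275,180:260],(400,400),interpolation=cv2.INTER_CUBIC)]))
E
```

```text
0.005 False 6.0 [-2.7  2.6  8.7]
0.004 False 5.9 [-5.   4.4 16.1]
t 37.37 p [ 0.4463 -0.2816  0.2842] F [ 0.5  0.  -0.9] gap 0.001 grip 0.0 q [-0.79  0.29  1.39  0.    1.46 -2.03]
```

View pics/fin.png

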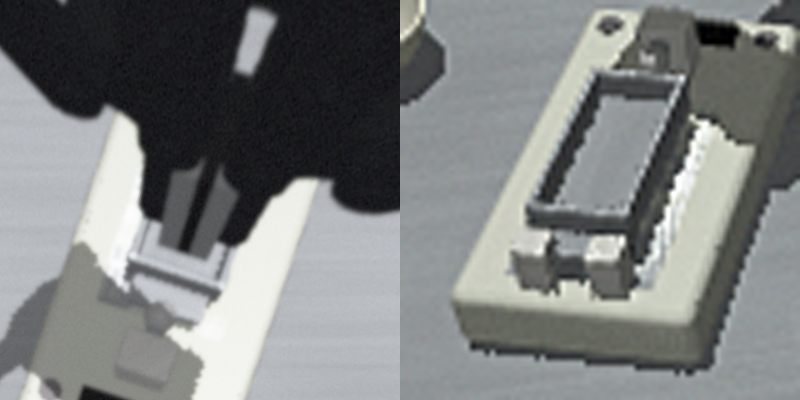

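The scene crop shows the pan lying level, its front tongue under both hooks (530,255 and 605,255) and the ball now above the heel tongue (650,55). The floor held at 6.0 mm under 16 N, so it is clicked in, and the robot is clear.

```bash
python3 -c "
from h import *
print(job.hand_in())"
```

```text
the job is handed in; nothing more can be done
None
```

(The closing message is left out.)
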